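# Peel the top kit tray off the clinging stack and offer it up to its box

## Robot

A 7-joint arm with a two-finger parallel gripper is mounted at the origin on a cart in front of the work surface, level with it; the furniture and walls round the work are solid. World frame = base frame: x ahead of the robot, y to its left, z up, the work surface at z = 0. Lengths are in m, angles in rad, forces in N, time in s.
With the tool pointing down it reaches from about 0.425 to 0.925 m from the base axis. Payload 6.8 kg.
Tool frame: the origin (TCP) lies midway between the tips of the shut fingers; the grasp point (between the pads) lies 19 mm behind it; z points along the fingers, y is the line along which they close (so a half turn about z gives the same grasp; the last joint's range is limited). The gripper opens to 85 mm and grips with 20 to 120 N. Pads are 22 mm wide; open, the fingers measure 114 mm over their backs; the gripper's body (76 mm by 85 mm) begins 54 mm behind the grasp point. The pads swing forward as they close: fully open they stand 13 mm farther back than shut.
Start: joints at [1.187, 0.477, 0.022, 1.555, -0.011, 1.109, -0.083], TCP at [0.184, -0.65, 0.231] pointing down, gripper open.
Joint ranges: [-2.96, 2.96], [-0.34, 2.1], [-1.41, 1.46], [0.24, 2.44], [-1.37, 4.51], [0.17, 1.92], [-2.96, 2.96]. Speed limits (rad/s): [2.39, 2.39, 3.14, 3.14, 3.14, 3.14, 3.14].

## Interface

Orientations are given as a rotation vector (axis times angle).
In Python, from bench import r gives the robot as it stands. The module is installed in compiled form; this text tells all that it offers.
- The arm moves only by the tool apply_moves, never from a script. Its argument "rows" is a list of rows, each a list of 6 numbers: the shift along the tool's x, y, z scaled (see below), then the turn, a rotation vector about the tool's x, y, z scaled (see below). A call has 1 to 5 rows; each row is the pose to reach, as a shift and turn from the pose commanded when the call began, along the tool's axes at that moment; what a row does not reach only later rows make up. The controller multiplies each number of a shift by 0.25 m and each number of a turn by 90 degrees. A row lasts 1/8 s, in which the tool goes at most 62.5 mm and 10.7 degrees, less where a joint would pass 70% of its speed; a pose out of reach is approached as far as the arm can. A call with a number of a shift or a turn outside -1 to 1 is refused whole. A call with a gripper value outside its range is refused whole. "claw" is the opening, from 0 (shut) to 1 (fully open), set as the call begins (left out, the last holds). The fingers move at their own pace and stop on an object; "newtons" is the grip in N (left out, the last holds). Time passes only in rows, so rows that repeat a pose let the fingers close. It gives the time, the measured TCP pose, the force, the opening and the grip force at its end, in the units of the state.
- r.get_obs(): the state, without advancing time (a new reading comes with each control period).
- r.grab_frame(name): name is "side" or "top"; returns a dict with "pixels" (420x560x3 uint8, red, green, blue), "intrinsics" (3x3 intrinsics, pixels), "eye" and "attitude" of the camera in the world. Camera axes: x right, y up, looking along -z (the intrinsics and any distortion apply to the point x, -y, -z); pixel columns grow to the right and rows downward; lengths in m; the calibration is good to about 2 mm. A picture is of the moment at which its call begins. There is no depth.
- r.hand_in(): hands the job in; it is judged then, once.
Trained networks look in a picture, given as the dict that the camera call returned (one of the last four; its "shot" number tells which), for a name from the list of things; names that differ only in an ending like _2 or _b are one class to them, and where a whole thing is asked for, a point or a joint stands for the part that bears it (a point fixed in the world has none). Each returns a list of dicts, best first, with "conf" (0 to 1); they miss things now and then, are a little off and sometimes report something else, mostly with a low value. They report only what shows in the picture. A call takes as long as a camera call.
- r.search_frame(picture, thing): "rect" ([left, top, width, height] in pixels, round what is visible of it).
- r.outline_of(picture, thing): "pixels" (420x560 bool, what is visible of it) and "rect" ([left, top, width, height] in pixels, round what is visible of it).
- r.landmark_of(picture, thing): "point" ([column, row] in pixels: a listed point, or the origin of a listed thing).
The state is a dict: "clock": time; "joints": joint angles; "qvel": joint speeds; "tau": joint torques, N m; "tcp_pos": TCP position; "orientation": TCP orientation; "contact_force": force on the tool from outside, world axes, zero at the start; "moment": the same for the moment, N m; "grip_width": finger opening in m; "gripper_force": force on a finger pad.
Only numpy, scipy, OpenCV 4.12 (cv2) and the standard library are available. Lean on these libraries where they do the work, as an engineer would, in place of code of your own. Each camera call takes 0.05 s, during which the arm holds its last target. There are 200 camera calls.

## Task

I am packing a sharpening-stone kit. The formed plastic trays wedge in one another at their plain end and a straight pull drags the lower ones up too, so take the top one at a corner of the end with the thumb notch, gently swing that corner up well clear while the plain end stays down, then peel it right off and leave the other three nested where they stand. Offer it up to the open navy box: hold it level, the right way up, centred over the box, long side along long side and a few centimetres clear above the rim, and finish still holding it there so that I can slip the leaflet under it; do not disturb the things round about.

Things in the scene. Friction and masses are not known exactly. Their poses are not given: they have to be found in the camera images.
- top_tray_center (a point): centre of the TOP tray of the stack: pale grey formed plastic, 108 (its x) x 150 (its y) x 34 mm, about 110 g. Origin half-way up: 17 mm over the underside, 17 under the rim's top; z out of the open side. Rim: box section 10 mm wide, 18 high, upright inside and out, to be taken from above; well 88 x 130 mm at the top, 32 deep. The end at +y has a thumb notch 40 wide, 8 deep
- corner_1 (a point): centre of the rim's top face at one corner of the top tray (tray frame: x - 49, y - 70, z 34 mm), plain end
- corner_2 (a point): centre of the rim's top face at one corner of the top tray (tray frame: x - 49, y + 70, z 34 mm), notched end
- corner_3 (a point): centre of the rim's top face at one corner of the top tray (tray frame: x + 49, y + 70, z 34 mm), notched end
- corner_4 (a point): centre of the rim's top face at one corner of the top tray (tray frame: x + 49, y - 70, z 34 mm), plain end
- top_tray: the same top tray; origin at the centre of its underside. More than 18 mm below the rim's top the walls step in 2.5 mm and slope in to a floor 69 x 111 mm; a ridge 10 mm high stands on the floor along y at x = +15 mm. Nested, its rim rests on the rim of the tray below, so only these 18 mm of it show
- tray_2: second tray, same shape and frame; the trays are nested 18 mm apart. Near the plain end (y = -53 mm) a rib 5 mm high on each long wall wedges every tray in the one below: pulled straight up they hold more than the other three trays weigh, so these come up too; raised gently at the notched end the tray swings about its plain end and the ribs slide out by 0.25 rad
- tray_3: third tray from the top, same shape
- tray_4: bottom tray, same shape, standing on the bench; the whole stack is 88 mm high
- kit_box: open box base of navy blue card, 120 mm (x) by 162 mm (y) outside, 114 by 156 mm inside, 48 mm high, walls 3 mm, a thumb notch 40 mm wide and 15 mm deep in the middle of each long wall; does not move. Origin at the centre of its underside, z up; its long side is y, like the trays'
- green_stone: green sharpening stone, 46 x 108 x 22 mm; not part of the job. Origin at the centre of its underside
- small_hammer: small hammer with a wooden handle, 200 x 78 x 20 mm; not part of the job. Origin at the centre of its underside
- marker_1: white felt marker with a black cap, 124 x 13 x 14 mm; not part of the job. Origin at the centre of its underside
- loupe: black eye loupe, 37 mm across, 22 mm high; not part of the job. Origin at the centre of its underside
- ferrule_1: black handle ferrule ring, 23 mm across, 22 mm high; not part of the job. Origin at the centre of its underside
- caliper: steel vernier caliper, 73 x 224 x 12 mm; not part of the job. Origin at the centre of its underside
- screwdriver: red-handled screwdriver, 180 x 24 x 24 mm; not part of the job. Origin at the centre of its underside
- handle_blank_c: dark wooden handle blank, 23 x 118 x 19 mm; not part of the job. Origin at the centre of its underside

How it is judged:
By the outcome, as a careful person would: the job done as asked, in the order asked, and still so for the second after the job is handed in, while the arm keeps its last pose, push and grip.
It also fails if it takes over 51 s, if anything falls off the work surface, if the arm or the gripper's body presses on something with over 40 N, if the wrist force passes 120 N, or if a joint passes its speed limit or range.

## Working session

There is one attempt and no reset: what is moved stays moved. The work goes in short steps, Python scripts to look and compute and a tool call to move; the robot and the scene stay as the last step left them, time stands still between calls to the robot, and variables do not carry over. Pictures are saved under pics/ and viewed, at most 11 in all, crops included, and the job is handed in when it is done.

Besides the shell and the picture viewer there is one more tool, called after ">>>" as name([rows], argument=value, ...), one row to a line, values as JSON. apply_moves: Moves the arm, as the interface text tells. Its arguments: {"type":"object","properties":{"rows":{"type":"array","items":{"type":"array","items":{"type":"number"}}},"claw":{"type":"number"},"newtons":{"type":"number"}},"required":["rows"]}

```bash
mkdir -p pics
cat > h.py <<'E'
import numpy as np, cv2
from bench import r
from scipy.spatial.transform import Rotation as R
def ray(f,p):
    K=np.array(f["intrinsics"]);A=np.array(f["attitude"])
    A=A if A.shape==(3,3) else R.from_rotvec(A).as_matrix() if A.size==3 else R.from_quat(A).as_matrix()
    d=np.linalg.inv(K)@[p[0],p[1],1]; d=A@np.array([d[0],-d[1],-d[2]])
    return np.array(f["eye"]),d/np.linalg.norm(d)
def atz(f,p,z):
    e,d=ray(f,p); return e+d*(z-e[2])/d[2]
def tri(rs):
    M=sum(np.eye(3)-np.outer(d,d) for e,d in rs);b=sum((np.eye(3)-np.outer(d,d))@e for e,d in rs)
    return np.linalg.solve(M,b)
E
python3 - <<'E'
from h import *
s=r.get_obs(); print(s)
fs={n:r.grab_frame(n) for n in("side","top")}
for n,f in fs.items():
    print(n,f["eye"],f["attitude"],f["intrinsics"],[k for k in f])
    cv2.imwrite(f"pics/{n}0.png",f["pixels"][:,:,::-1])
P={}
for t in["top_tray_center","corner_1","corner_2","corner_3","corner_4","kit_box","tray_4"]:
    for n,f in fs.items():
        L=r.landmark_of(f,t)
        print(t,n,[(np.round(l["point"],1),round(l["conf"],2)) for l in L[:3]])
        if L:P.setdefault(t,[]).append(ray(f,L[0]["point"]))
    if len(P.get(t,[]))==2: print("  tri",np.round(tri(P[t]),4))
E
```

```text
{'clock': 0.0, 'joints': array([ 1.18691315,  0.47774816,  0.02235063,  1.55646647, -0.01148418,
        1.10926055, -0.08308256]), 'qvel': array([-0.00163632, -0.00328639, -0.00062895, -0.00081395, -0.00092251,
       -0.00049974, -0.00101166]), 'tau': array([-2.19134258e-04, -5.96449256e+01,  1.60820883e+00, -2.81201720e+01,
        1.24727635e-02,  9.39546037e-03,  5.88094122e-05]), 'tcp_pos': array([ 0.18361893, -0.64893788,  0.2303544 ]), 'orientation': array([-3.11007002e+00, -4.31648889e-01,  6.06963518e-04]), 'contact_force': array([-0.56569511,  0.28036716,  0.05511619]), 'moment': array([-0.00613188,  0.00097622, -0.00523996]), 'gripper_force': 0.0, 'grip_width': 0.08522067880847359}
side [-0.14004702 -0.96596727  0.55742305] [ 1.16975478 -0.34573456 -0.51190376] [[476.20967304   0.         282.76204395]
 [  0.         476.20967304 208.8226769 ]
 [  0.           0.           1.        ]] ['pixels', 'intrinsics', 'eye', 'attitude', 'shot']
top [0.36656833 0.06777673 1.30784731] [ 0.08901431 -0.12556662 -1.57477867] [[440.76620817   0.         283.93535489]
 [  0.         440
[... 794 characters left out ...]
84.1, 198.2]), 0.94), (array([246.4, 200.1]), 0.81), (array([237.7, 188.8]), 0.72)]
corner_3 top [(array([189.2, 213.4]), 0.89), (array([206.1, 184.1]), 0.62), (array([238.6, 227.6]), 0.6)]
  tri [0.5879 0.2702 0.0437]
corner_4 side [(array([284.1, 198.2]), 0.94), (array([246.4, 200.1]), 0.81), (array([237.7, 188.8]), 0.72)]
corner_4 top [(array([189.2, 213.4]), 0.89), (array([206.1, 184.1]), 0.62), (array([238.6, 227.6]), 0.6)]
  tri [0.5879 0.2702 0.0437]
kit_box side [(array([302.2, 256.9]), 0.65)]
kit_box top [(array([315.2, 219.3]), 0.6)]
  tri [ 0.5141 -0.0577 -0.007 ]
tray_4 side [(array([258.8, 207.8]), 0.62), (array([258.2, 217.2]), 0.6), (array([262.9, 214.3]), 0.53)]
tray_4 top []
```

View pics/top0.png

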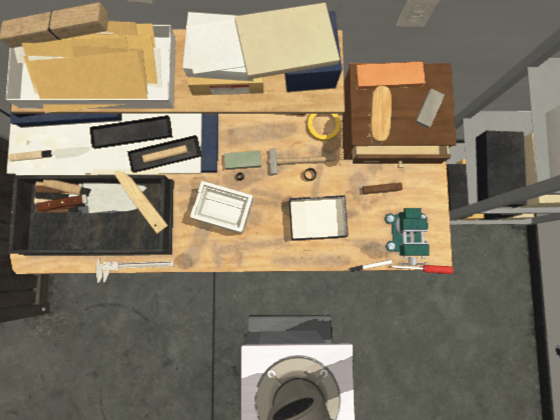

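View pics/side0.png

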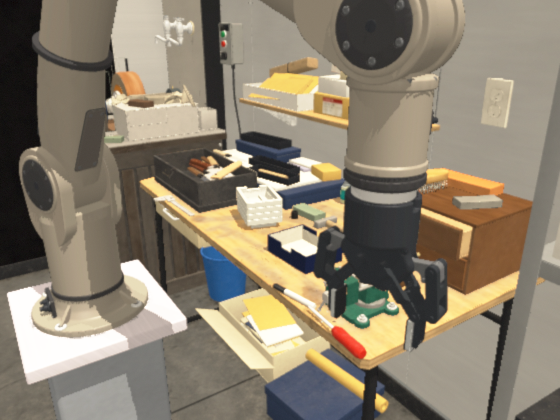

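The top view shows the stack at about (221,207) and the navy box at (318,218). The side view shows them at (260,203) and (302,248). I'll enlarge both views of the stack to find the notched end.

Run:
```python
from h import *
f=r.grab_frame("top");g=r.grab_frame("side")
a=cv2.resize(f["pixels"][165:255,175:275],(500,450),interpolation=cv2.INTER_CUBIC)
b=cv2.resize(g["pixels"][170:240,225:295],(300,300),interpolation=cv2.INTER_CUBIC)
c=np.zeros((450,800,3),np.uint8);c[:,:500]=a;c[:300,500:]=b
cv2.imwrite("pics/z0.png",c[:,:,::-1])
for l in r.landmark_of(f,"corner_1"):print(np.round(l["point"],1),round(l["conf"],2),np.round(atz(f,l["point"],.088),4))
for t,z in(("top_tray",.088),("kit_box",.048)):
    o=r.outline_of(f,t)[:2]
    for q in o:
        m=q["pixels"].astype(np.uint8);rc=cv2.minAreaRect(cv2.findNonZero(m))
        print(t,q["conf"],q["rect"],rc)
        B=np.array([atz(f,p,z)[:2] for p in cv2.boxPoints(rc)]);print(np.round(B,4).tolist(),B.mean(0),np.linalg.norm(np.diff(B,axis=0),axis=1))
```

```text
[251.  196.8] 0.98 [0.5672 0.1306 0.088 ]
[192.1 214.7] 0.95 [0.5177 0.2938 0.088 ]
[239.  225.6] 0.72 [0.4865 0.1637 0.088 ]
[202.5 183.5] 0.71 [0.6056 0.2665 0.088 ]
top_tray 0.67 [191.2, 180.3, 63.2, 49.8] ((220.7111053466797, 206.02078247070312), (54.6967887878418, 39.80595016479492), 16.927513122558594)
[[0.511, 0.3029], [0.6185, 0.2727], [0.5725, 0.126], [0.4658, 0.1578]] [0.54195018 0.2148581 ] [0.11161342 0.15381636 0.11132429]
kit_box 0.76 [285.2, 194.7, 62.1, 46.9] ((318.1571350097656, 217.856201171875), (41.640892028808594, 55.80944061279297), 86.18592071533203)
[[0.5671, 0.023], [0.5772, -0.1391], [0.4563, -0.1438], [0.4468, 0.0163]] [ 0.5118505  -0.06087492] [0.16239027 0.12097415 0.16031851]
```

View pics/z0.png

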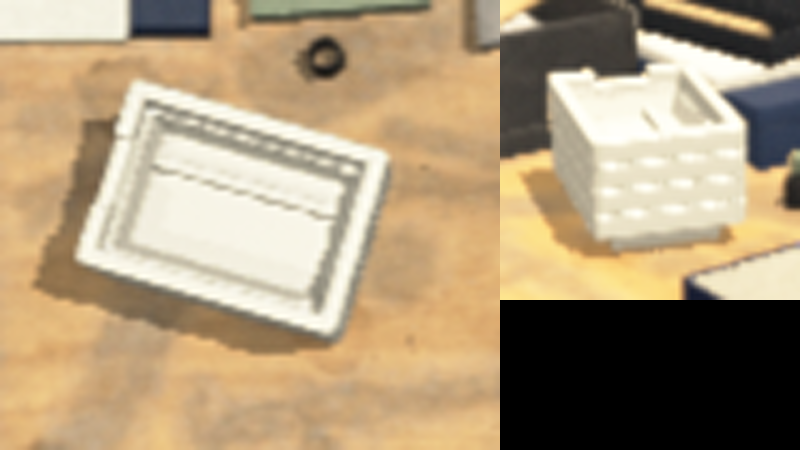

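The notch is on the far (+y) end: the side crop shows the gap in the far rim at about (640,70), and the ridge offset agrees. The stack centre is about (0.543, 0.214) with yaw −0.285. The box is at (0.512, −0.061) with yaw +0.06. I'll grip the long rim beside corner_2, on the robot's side.

>>> apply_moves([
  [0.2,-0.11,-0.06,0,0,-0.05],
  [0.4,-0.22,-0.12,0,0,-0.1],
  [0.6,-0.33,-0.18,0,0,-0.15],
  [0.8,-0.44,-0.24,0,0,-0.2],
  [0.98,-0.55,-0.28,0,0,-0.25],
], claw=0.5, newtons=60)

```text
clock: 1.68
tcp_pos: [0.3838, -0.449, 0.3024]
orientation: [2.965, 1.035, 0.001]
contact_force: [0.3, -0.0, -0.8]
grip_width: 0.0429
gripper_force: 0.0
```

```bash
cat >> h.py <<'E'
def pose(yaw,tilt=0):
    # tool x = tray y axis, tool y = tray x axis, z down; tilt raises the notched end
    c,s=np.cos(yaw),np.sin(yaw)
    M=np.array([[-s,c,0],[c,s,0],[0,0,-1.]]).T
    return M@R.from_euler("y",tilt).as_matrix()
def rel(p,M,p0=None,M0=None):
    s=r.get_obs()
    p0=s["tcp_pos"] if p0 is None else p0; M0=R.from_rotvec(s["orientation"]).as_matrix() if M0 is None else M0
    return np.round(np.r_[M0.T@(np.array(p)-p0)/.25, R.from_matrix(M0.T@M).as_rotvec()/(np.pi/2)],3)
E
python3 - <<'E'
from h import *
s=r.get_obs();print(s["clock"],s["tcp_pos"],s["orientation"],s["joints"],s["grip_width"])
print(rel([.53,-.18,.30],pose(-.8)));print(rel([.53,.08,.26],pose(-.5),[.53,-.18,.30],pose(-.8)));print(rel([.508,.277,.17],pose(-.285),[.53,.08,.26],pose(-.5)))
E
```

```text
1.675 [ 0.38378551 -0.44899551  0.30235387] [2.96488568e+00 1.03495615e+00 1.21257576e-03] [ 0.88160987  0.28617973 -0.15469158  1.67014292  0.04683972  1.18740919
 -0.18345417] 0.0429170232278671
[ 1.127e+00 -4.780e-01  9.000e-03  1.000e-03 -0.000e+00 -6.300e-02]
[ 0.725 -0.746  0.16   0.     0.    -0.191]
[ 0.649 -0.455  0.36   0.     0.    -0.137]
```

>>> apply_moves([
  [0.2,-0.085,0,0,0,-0.012],
  [0.4,-0.17,0,0,0,-0.024],
  [0.6,-0.255,0,0,0,-0.036],
  [0.8,-0.34,0,0,0,-0.048],
  [1,-0.425,0,0,0,-0.06],
])

```text
clock: 2.3
tcp_pos: [0.5131, -0.2107, 0.3016]
orientation: [2.915, 1.169, 0.001]
contact_force: [0.7, -0.6, -1.0]
grip_width: 0.0427
gripper_force: 0.0
```

>>> apply_moves([
  [0.18,-0.16,0.03,0,0,-0.04],
  [0.36,-0.32,0.06,0,0,-0.08],
  [0.54,-0.48,0.1,0,0,-0.12],
  [0.7,-0.64,0.13,0,0,-0.16],
  [0.85,-0.8,0.16,0,0,-0.19],
])

```text
clock: 2.92
tcp_pos: [0.5279, 0.0811, 0.2613]
orientation: [2.708, 1.592, 0.001]
contact_force: [1.5, -0.1, -0.0]
grip_width: 0.0425
gripper_force: 0.0
```

Run:
```python
from h import *
s=r.get_obs();print(s["clock"],s["tcp_pos"],s["orientation"],s["joints"],s["grip_width"])
print(rel([.508,.277,.16],pose(-.285)))
```

```text
2.925 [0.52790063 0.08110649 0.26134194] [2.70801500e+00 1.59186171e+00 1.13088089e-03] [ 0.18218472  0.26152636 -0.53545218  1.82853671  0.14953468  1.09063314
 -0.91553732] 0.04249999707635145
[ 0.646 -0.451  0.405  0.    -0.    -0.142]
```

>>> apply_moves([
  [0.17,-0.12,0.1,0,0,-0.035],
  [0.34,-0.24,0.2,0,0,-0.07],
  [0.5,-0.35,0.3,0,0,-0.11],
  [0.646,-0.451,0.405,0,0,-0.142],
  [0.646,-0.451,0.405,0,0,-0.142],
])

```text
clock: 3.55
tcp_pos: [0.5056, 0.2789, 0.1583]
orientation: [-2.507, -1.888, 0.004]
contact_force: [-0.4, -1.6, -0.2]
grip_width: 0.0424
gripper_force: 0.0
```

Run:
```python
from h import *
s=r.get_obs();print(s["clock"],s["tcp_pos"],s["orientation"],s["joints"])
F={n:r.grab_frame(n) for n in("side","top")}
for n,f in F.items():
    for l in r.landmark_of(f,"corner_1"):print(n,np.round(l["point"],1),round(l["conf"],2),np.round(atz(f,l["point"],.088),4))
a=cv2.resize(F["side"]["pixels"][130:240,220:330],(400,400),interpolation=cv2.INTER_CUBIC)
b=cv2.resize(F["top"]["pixels"][165:255,175:265],(400,400),interpolation=cv2.INTER_CUBIC)
cv2.imwrite("pics/z1.png",np.hstack([a,b])[:,:,::-1])
```

```text
3.55 [0.50563998 0.27893497 0.15829525] [-2.50716899 -1.88801882  0.00369117] [-0.14328261  0.46810879 -0.6052863   1.82908659  0.31825076  0.94539316
 -1.1674688 ]
side [244.6 199.1] 0.98 [0.4814 0.1849 0.088 ]
side [279.8 198.5] 0.84 [0.5689 0.1318 0.088 ]
side [271.  184.5] 0.71 [0.6174 0.2576 0.088 ]
side [238.6 188.6] 0.63 [0.5127 0.2794 0.088 ]
side [255.9 217.2] 0.26 [0.4376 0.045  0.088 ]
side [381.7 275. ] 0.17 [ 0.4907 -0.3657  0.088 ]
top [204.9 181.8] 0.9 [0.6105 0.2599 0.088 ]
top [237.5 229.3] 0.86 [0.4762 0.1678 0.088 ]
top [249.3 194.9] 0.81 [0.5727 0.1354 0.088 ]
```

View pics/z1.png

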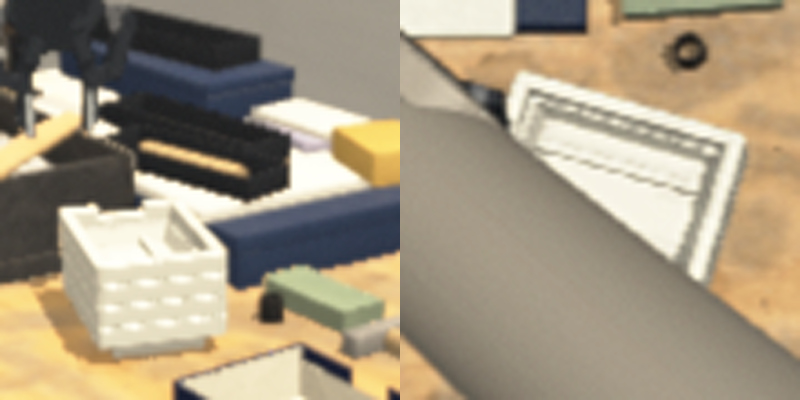

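The side crop shows the gripper hanging over the stack's robot-side corner, with fingertips at about (32,132) and (92,125). The notch is in the far rim at about (125,207). Next I'll fit the tray pose to all the corner detections.

Run:
```python
from h import *
from scipy.optimize import least_squares
T,S=r.grab_frame("top"),r.grab_frame("side")
C={1:(-49,-70),2:(-49,70),3:(49,70),4:(49,-70)}
D=[(T,4,251,196.8),(T,2,192.1,214.7),(T,1,239,225.6),(T,3,202.5,183.5),(T,3,204.9,181.8),(T,1,237.5,229.3),(T,4,249.3,194.9),(T,2,189.2,213.4),(T,3,206.1,184.1),(T,1,238.6,227.6),
(S,1,244.6,199.1),(S,4,279.8,198.5),(S,3,271,184.5),(S,2,238.6,188.6),(S,4,284.1,198.2),(S,1,246.4,200.1),(S,2,237.7,188.8)]
def proj(f,X):
    A=R.from_rotvec(f["attitude"]).as_matrix();q=A.T@(X-f["eye"]);q=f["intrinsics"]@[q[0],-q[1],-q[2]];return q[:2]/q[2]
def res(p,DD):
    c,s=np.cos(p[2]),np.sin(p[2]);o=[]
    for f,k,u,v in DD:
        x,y=np.array(C[k])/1e3
        o+=list(proj(f,np.array([p[0]+c*x-s*y,p[1]+s*x+c*y,.088]))-[u,v])
    return np.array(o)
for DD in(D,D[:10],D[10:]):
    q=least_squares(res,[.543,.215,-.285],args=(DD,),loss="soft_l1");print(np.round(q.x,4),np.abs(res(q.x,DD)).mean())
# side camera check: project fingertip positions etc. edges of the fitted rim
```

```text
[ 0.5446  0.2143 -0.3208] 1.3677508389610562
[ 0.5441  0.2147 -0.3134] 1.380861523148674
[ 0.5455  0.2138 -0.3386] 1.2958422552911162
```

Run:
```python
from h import *
s=r.get_obs();print(s["clock"],s["tcp_pos"],s["orientation"],s["contact_force"])
print(rel([.5126,.2772,.10],pose(-.305)))
```

```text
3.85 [0.50931705 0.27379625 0.16078486] [2.51751872e+00 1.87735740e+00 1.58177899e-03] [ 0.44262048 -0.3658419   0.10948722]
[ 0.017  0.008  0.243  0.001 -0.     0.01 ]
```

>>> apply_moves([
  [0.017,0.008,0.08,0,0,0.01],
  [0.017,0.008,0.16,0,0,0.01],
  [0.017,0.008,0.243,0,0,0.01],
  [0.017,0.008,0.243,0,0,0.01],
  [0.017,0.008,0.243,0,0,0.01],
])

```text
clock: 4.47
tcp_pos: [0.5114, 0.279, 0.0993]
orientation: [-2.53, -1.862, 0.0]
contact_force: [0.3, -0.1, 0.1]
grip_width: 0.0425
gripper_force: 0.0
```

Run:
```python
from h import *
S=r.grab_frame("side");T=r.grab_frame("top")
s=r.get_obs();print(s["clock"],s["tcp_pos"],s["orientation"],s["contact_force"],s["joints"])
print(rel([.5126,.2772,.072],pose(-.305)))
a=cv2.resize(S["pixels"][150:230,220:300],(600,600),interpolation=cv2.INTER_CUBIC)
cv2.imwrite("pics/z2.png",a[:,:,::-1])
```

```text
4.575 [0.5118253  0.27919889 0.09994859] [2.53045236e+00 1.86172480e+00 2.01982037e-03] [ 0.61011763 -0.23096608  0.50941482] [-0.17788885  0.54564677 -0.56237097  1.86157556  0.38046783  0.84117656
 -1.23440796]
[-0.007  0.005  0.112  0.001 -0.001  0.002]
```

View pics/z2.png

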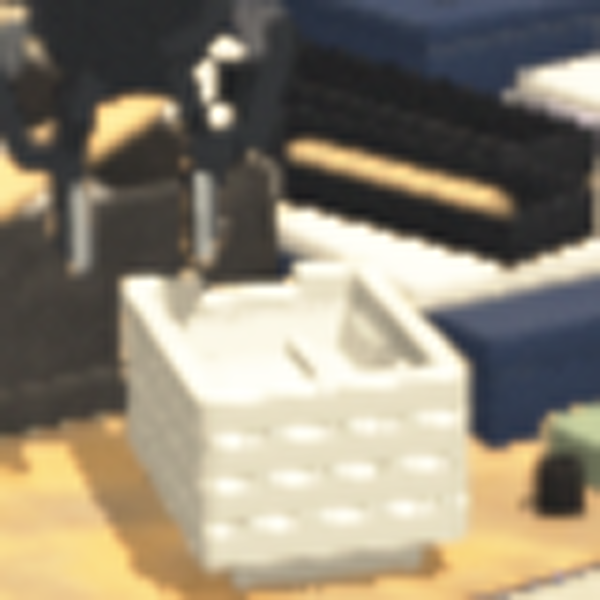

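The fingertips are at about (80,268) and (205,258), straddling the near-left rim at about (142,290), so the aim is good. I'll go down and close gently.

>>> apply_moves([
  [-0.007,0.005,0.05,0,0,0.002],
  [-0.007,0.005,0.09,0,0,0.002],
  [-0.007,0.005,0.112,0,0,0.002],
  [-0.007,0.005,0.112,0,0,0.002],
])

```text
clock: 5.08
tcp_pos: [0.5117, 0.2766, 0.0706]
orientation: [-2.533, -1.858, 0.002]
contact_force: [0.5, 0.5, -0.5]
grip_width: 0.0425
gripper_force: 0.0
```

>>> apply_moves([
  [0,0,0,0,0,0],
], claw=0.3, newtons=20)

```text
clock: 5.2
tcp_pos: [0.5123, 0.2765, 0.0714]
orientation: [2.533, 1.857, -0.0]
contact_force: [0.8, -1.6, -0.7]
grip_width: 0.0262
gripper_force: 0.5
```

>>> apply_moves([
  [0,0,0,0,0,0],
  [0,0,0,0,0,0],
], claw=0.2)

```text
clock: 5.45
tcp_pos: [0.5124, 0.2764, 0.0715]
orientation: [2.533, 1.857, 0.0]
contact_force: [-0.2, -1.8, 0.7]
grip_width: 0.017
gripper_force: 0.7
```

Run:
```python
from h import *
s=r.get_obs();print(s["clock"],s["tcp_pos"],s["orientation"],s["contact_force"],s["moment"],s["grip_width"],s["gripper_force"])
```

```text
5.45 [0.51238033 0.27643066 0.07153167] [2.53344519e+00 1.85690840e+00 4.89139456e-04] [-0.15892587 -1.80193289  0.65538074] [-0.33544498 -0.0932276  -0.06067637] 0.01698335438746429 0.6836458755788044
```

>>> apply_moves([
  [-0.01,0,0,0,0,0],
  [-0.02,0,0,0,0,0],
  [-0.02,0,0,0,0,0],
])

```text
clock: 5.82
tcp_pos: [0.5104, 0.2718, 0.0713]
orientation: [-2.534, -1.858, 0.0]
contact_force: [0.4, -0.3, -0.4]
grip_width: 0.0171
gripper_force: 0.0
```

Run:
```python
from h import *
s=r.get_obs();print(s["clock"],s["tcp_pos"],s["orientation"],s["contact_force"],s["moment"],s["grip_width"],s["gripper_force"])
S=r.grab_frame("side")
a=cv2.resize(S["pixels"][150:230,220:300],(600,600),interpolation=cv2.INTER_CUBIC)
cv2.imwrite("pics/z3.png",a[:,:,::-1])
```

```text
5.825 [0.51042008 0.27179944 0.07130173] [-2.53351412e+00 -1.85758119e+00  1.48576485e-04] [ 0.43400172 -0.30601428 -0.42830082] [-0.03216919  0.02897471  0.03014421] 0.017114784698616846 0.0
```

View pics/z3.png

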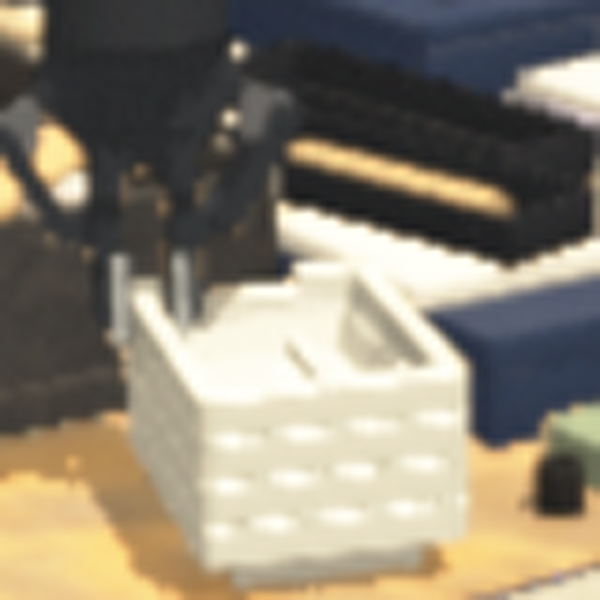

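The fingers now straddle the rim, with the outer one at (120,300) and the inner at (180,290), and the end-wall contact is gone. I'll close lightly and check that the grip is centred.

>>> apply_moves([
  [0,0,0,0,0,0],
  [0,0,0,0,0,0],
], claw=0.13, newtons=20)

```text
clock: 6.12
tcp_pos: [0.5103, 0.2722, 0.0713]
orientation: [-2.533, -1.858, 0.0]
contact_force: [-0.5, -0.3, 0.7]
grip_width: 0.011
gripper_force: 0.7
```

>>> apply_moves([
  [0,0,0,0,0,0],
  [0,0,0,0,0,0],
], claw=0.05)

```text
clock: 6.38
tcp_pos: [0.5105, 0.2724, 0.0714]
orientation: [-2.533, -1.858, -0.001]
contact_force: [-1.0, 2.1, 0.8]
grip_width: 0.0097
gripper_force: 24.5
```

Run:
```python
from h import *
s=r.get_obs();print(s["clock"],s["tcp_pos"],s["orientation"],s["contact_force"],s["moment"],s["grip_width"],s["gripper_force"])
```

```text
6.375 [0.51050662 0.27236442 0.07137992] [-2.53282334e+00 -1.85799275e+00 -6.33014238e-04] [-1.00489172  2.13613592  0.8420192 ] [0.32498118 0.22204786 0.04009758] 0.00968700922451292 24.45668488740921
```

Gripped at 9.7 mm, the rim width. Next comes the gentle swing about the plain end.

>>> apply_moves([
  [0,0,0,0,0,0],
  [0,0,0,0,0,0],
  [0,0,-0.0094,0,0.0127,0],
  [-0.0004,0,-0.0187,0,0.0255,0],
  [-0.0008,0,-0.0281,0,0.0382,0],
], newtons=60, claw=0)

```text
clock: 7.0
tcp_pos: [0.5104, 0.2708, 0.0782]
orientation: [-2.505, -1.835, -0.075]
contact_force: [-1.4, 0.4, -0.8]
grip_width: 0.0084
gripper_force: 61.7
```

>>> apply_moves([
  [0,0,-0.0094,0,0.0127,0],
  [-0.0004,0,-0.0187,0,0.0255,0],
  [-0.0008,0,-0.0281,0,0.0382,0],
])

```text
clock: 7.38
tcp_pos: [0.5104, 0.2712, 0.0857]
orientation: [-2.473, -1.813, -0.151]
contact_force: [-0.9, 0.8, 0.1]
grip_width: 0.0085
gripper_force: 61.9
```

Run:
```python
from h import *
s=r.get_obs();print(s["clock"],s["tcp_pos"],s["orientation"],s["contact_force"],s["moment"],s["grip_width"],s["gripper_force"],s["joints"])
S=r.grab_frame("side")
a=cv2.resize(S["pixels"][150:230,220:300],(600,600),interpolation=cv2.INTER_CUBIC)
cv2.imwrite("pics/z4.png",a[:,:,::-1])
```

```text
7.375 [0.51041002 0.27124487 0.08567306] [-2.47270151 -1.81314075 -0.15077449] [-0.86246187  0.81760752  0.0635159 ] [-0.15439793  0.24792763 -0.01413087] 0.008515083927173008 61.86858415603638 [-0.08124095  0.53560463 -0.6014324   1.94509904  0.35451615  0.67330751
 -1.17634339]
```

View pics/z4.png

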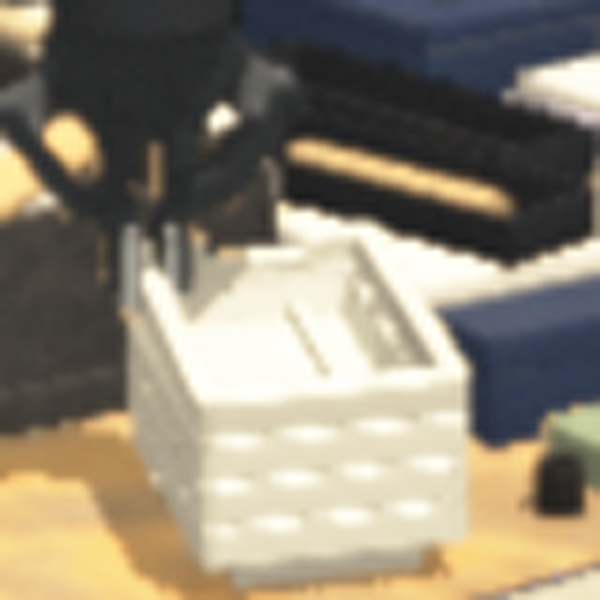

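The notched end has risen (far rim from about y=285 to 245) and the plain end and lower trays haven't moved. I'll carry on.

>>> apply_moves([
  [0,0,-0.0094,0,0.0127,0],
  [-0.0004,0,-0.0187,0,0.0255,0],
  [-0.0008,0,-0.0281,0,0.0382,0],
  [-0.0015,0,-0.0374,0,0.0509,0],
  [-0.0023,0,-0.0467,0,0.0637,0],
])

```text
clock: 8.05
tcp_pos: [0.5098, 0.2695, 0.0972]
orientation: [-2.418, -1.773, -0.27]
contact_force: [-0.9, 1.2, 3.3]
grip_width: 0.0086
gripper_force: 62.2
```

>>> apply_moves([
  [0,0,-0.0094,0,0.0127,0],
  [-0.0004,0,-0.0187,0,0.0255,0],
  [-0.0008,0,-0.0281,0,0.0382,0],
  [-0.0015,0,-0.0374,0,0.0509,0],
  [-0.0023,0,-0.0467,0,0.0637,0],
])

```text
clock: 8.68
tcp_pos: [0.5089, 0.2663, 0.1084]
orientation: [-2.361, -1.731, -0.383]
contact_force: [-1.2, 0.1, 4.6]
grip_width: 0.0085
gripper_force: 62.4
```

>>> apply_moves([
  [0,0,-0.0094,0,0.0127,0],
  [-0.0004,0,-0.0187,0,0.0255,0],
  [-0.0008,0,-0.0281,0,0.0382,0],
  [-0.0015,0,-0.0374,0,0.0509,0],
  [-0.0015,0,-0.0374,0,0.0509,0],
])

```text
clock: 9.3
tcp_pos: [0.5078, 0.2626, 0.1169]
orientation: [-2.313, -1.695, -0.47]
contact_force: [-1.0, 1.1, 5.5]
grip_width: 0.0085
gripper_force: 62.6
```

Run:
```python
from h import *
s=r.get_obs();print(s["clock"],s["tcp_pos"],s["orientation"],s["contact_force"],s["moment"],s["grip_width"],s["gripper_force"],s["joints"])
M=R.from_rotvec(s["orientation"]).as_matrix();print("tilt",np.arcsin(M[2,0]),"roll",M[2,1])
S=r.grab_frame("side")
a=cv2.resize(S["pixels"][150:230,220:300],(600,600),interpolation=cv2.INTER_CUBIC)
cv2.imwrite("pics/z5.png",a[:,:,::-1])
```

```text
9.3 [0.50784231 0.26260386 0.11692191] [-2.31313664 -1.69454549 -0.46970643] [-1.03715324  1.07021507  5.54897649] [-0.43564366  0.35818523 -0.03739474] 0.008529732561483616 62.632842119002134 [ 0.25446077  0.50299537 -0.82978421  2.06761558  0.18430583  0.43605598
 -0.91869809]
tilt 0.40079529709779743 roll -0.0001669371968504585
```

View pics/z5.png

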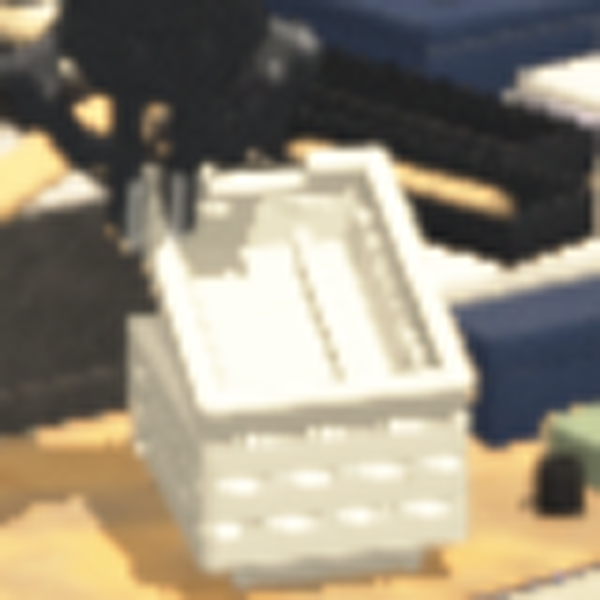

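The top tray is tilted 0.40 rad with its plain end still resting on the stack, and the lower three are in place (stack bottom-left corner still at about (205,570)). Next I'll lift it straight off.

>>> apply_moves([
  [0.006,0,-0.015,0,0,0],
  [0.013,0,-0.03,0,0,0],
  [0.02,0,-0.046,0,0,0],
  [0.028,0,-0.066,0,0,0],
  [0.037,0,-0.088,0,0,0],
])

```text
clock: 9.98
tcp_pos: [0.5077, 0.2631, 0.1411]
orientation: [-2.313, -1.696, -0.469]
contact_force: [0.3, -0.6, -0.3]
grip_width: 0.0084
gripper_force: 61.7
```

>>> apply_moves([
  [0.013,0,-0.03,0,0,0],
  [0.028,0,-0.066,0,0,0],
  [0.045,0,-0.106,0,0,0],
  [0.063,0,-0.148,0,0,0],
  [0.063,0,-0.148,0,0,0],
])

```text
clock: 10.6
tcp_pos: [0.5085, 0.2635, 0.1822]
orientation: [-2.313, -1.696, -0.472]
contact_force: [-0.5, -0.0, -1.0]
grip_width: 0.0088
gripper_force: 61.8
```

Run:
```python
from h import *
s=r.get_obs();print(s["clock"],s["tcp_pos"],s["orientation"],s["contact_force"],s["moment"],s["grip_width"],s["gripper_force"],s["joints"])
S=r.grab_frame("side")
a=cv2.resize(S["pixels"][120:240,200:320],(600,600),interpolation=cv2.INTER_CUBIC)
cv2.imwrite("pics/z6.png",a[:,:,::-1])
p=s["tcp_pos"]; M0=R.from_rotvec(s["orientation"]).as_matrix()
print(rel(p+[0,-.03,.05],pose(-.305)))
```

```text
10.6 [0.50852381 0.26348346 0.18220053] [-2.3131062  -1.69619559 -0.47194391] [-0.49694894 -0.03735138 -1.04369471] [-0.36061294  0.10039589 -0.03624949] 0.008779588524587552 61.80485129356384 [ 0.34417344  0.41620662 -0.9279594   2.01495865  0.10037237  0.57153058
 -0.87247295]
[-0.025  0.038 -0.231  0.001 -0.255 -0.   ]
```

View pics/z6.png

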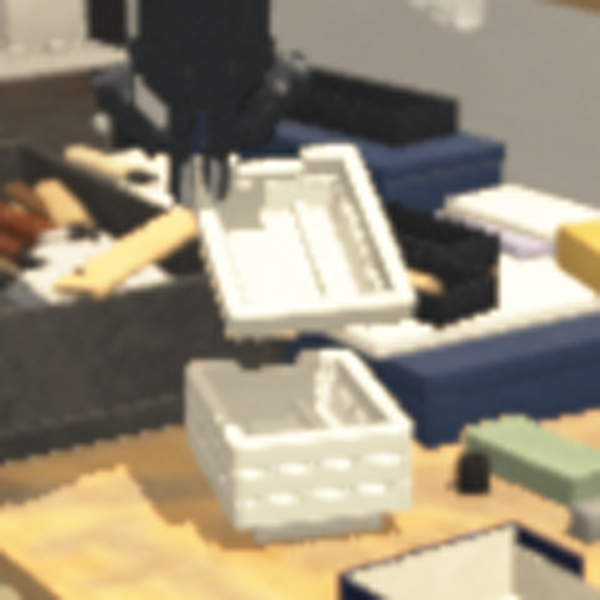

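The tray is clear of the stack, hanging at about (310,240), and the other three are still nested at about (300,440). Now I'll level it and carry it to the box.

>>> apply_moves([
  [0.016,0,-0.037,0,-0.05,0],
  [0.032,0,-0.074,0,-0.1,0],
  [0.047,0,-0.11,0,-0.155,0],
  [0.062,0,-0.147,0,-0.205,0],
  [0.078,0,-0.184,0,-0.255,0],
])

```text
clock: 11.28
tcp_pos: [0.5076, 0.2631, 0.2309]
orientation: [2.532, 1.856, -0.005]
contact_force: [-1.0, 0.3, -0.4]
grip_width: 0.0084
gripper_force: 61.7
```

Run:
```python
from h import *
s=r.get_obs();print(s["clock"],s["tcp_pos"],s["orientation"],s["contact_force"],s["moment"],s["grip_width"],s["joints"])
y=.06;u=np.array([-np.sin(y),np.cos(y),0]);v=np.array([np.cos(y),np.sin(y),0])
g=np.array([.512,-.061,0])-.049*v+.045*u;print(g)
P=[s["tcp_pos"],g*.45+s["tcp_pos"]*.55,g]
P[1][2]=.24;P[2][2]=.20
print(rel(P[1],pose(-.13)));print(rel(P[2],pose(y),P[1],pose(-.13)))
```

```text
11.275 [0.5076392  0.26313192 0.23085851] [ 2.53191407  1.85646407 -0.00460197] [-0.95380739  0.32703141 -0.41238805] [ 0.07751377 -0.05363724  0.00688418] 0.008417113104279636 [-0.00192545  0.40671096 -0.75282748  1.76679938  0.31135324  1.09382771
 -1.16545503]
[ 0.46038979 -0.01901921  0.        ]
[-0.51   0.072 -0.035 -0.     0.002 -0.112]
[-0.629 -0.023  0.16   0.     0.    -0.121]
```

>>> apply_moves([
  [-0.06,0.01,-0.005,0,0,-0.015],
  [-0.16,0.022,-0.01,0,0,-0.037],
  [-0.28,0.04,-0.018,0,0,-0.062],
  [-0.4,0.056,-0.026,0,0,-0.087],
  [-0.51,0.072,-0.035,0,0.002,-0.112],
])

```text
clock: 11.9
tcp_pos: [0.4861, 0.1351, 0.2392]
orientation: [-2.358, -2.073, -0.002]
contact_force: [-0.1, 0.1, -1.2]
grip_width: 0.0085
gripper_force: 61.7
```

>>> apply_moves([
  [-0.12,-0.005,0.03,0,0,-0.024],
  [-0.26,-0.01,0.06,0,0,-0.05],
  [-0.42,-0.015,0.1,0,0,-0.08],
  [-0.56,-0.02,0.14,0,0,-0.108],
  [-0.629,-0.023,0.16,0,0,-0.121],
])

```text
clock: 12.52
tcp_pos: [0.4596, -0.0211, 0.1982]
orientation: [-2.153, -2.284, -0.001]
contact_force: [-0.4, 0.9, -0.6]
grip_width: 0.0085
gripper_force: 61.7
```

>>> apply_moves([
  [0,0,0,0,0,0],
  [0,0,0,0,0,0],
  [0,0,0,0,0,0],
])

```text
clock: 12.9
tcp_pos: [0.4611, -0.0176, 0.1996]
orientation: [-2.151, -2.289, -0.005]
contact_force: [-0.3, -0.0, -0.5]
grip_width: 0.0084
gripper_force: 61.7
```

Run:
```python
from h import *
s=r.get_obs();print(s["clock"],s["tcp_pos"],s["orientation"],s["contact_force"],s["moment"],s["grip_width"],s["joints"])
T=r.grab_frame("top");S=r.grab_frame("side")
for f in(T,S):
    for t in("corner_1","top_tray_center","kit_box"):
        print(t,[(np.round(l["point"],1).tolist(),round(l["conf"],2)) for l in r.landmark_of(f,t)])
a=cv2.resize(S["pixels"][150:290,210:370],(480,420),interpolation=cv2.INTER_CUBIC)
b=cv2.resize(T["pixels"][150:290,260:366],(318,420),interpolation=cv2.INTER_CUBIC)
cv2.imwrite("pics/z7.png",np.hstack([a,b])[:,:,::-1])
```

```text
12.9 [ 0.46106193 -0.01761381  0.19961303] [-2.15050249 -2.28861426 -0.00484643] [-0.33827738 -0.04212338 -0.50816222] [ 0.06911641  0.04119401 -0.01094386] 0.00835718441241071 [ 0.58410133  0.24254831 -0.76595523  2.04213501  0.20551482  0.93141435
 -0.22827229]
corner_1 [([296.4, 190.5], 0.86), ([353.0, 188.9], 0.57)]
top_tray_center []
kit_box []
corner_1 [([272.8, 172.4], 0.93), ([306.3, 186.7], 0.75), ([306.8, 165.9], 0.7), ([339.6, 180.0], 0.65)]
top_tray_center [([305.5, 181.3], 0.93), ([337.6, 245.0], 0.31)]
kit_box [([300.9, 257.5], 0.92), ([260.4, 216.8], 0.5)]
```

View pics/z7.png

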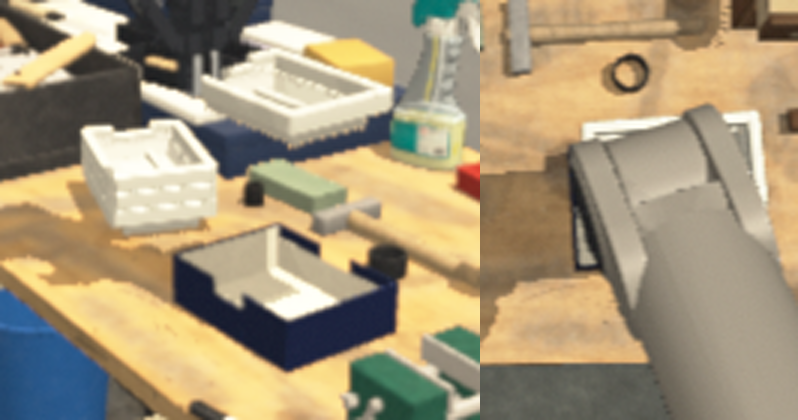

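The tray is level-looking above the box in the side view, with the tray at about (295,95) and the box at (285,290). I'll measure both by averaging detections and fit the offset.

```bash
cat > fit.py <<'E'
from h import *
from scipy.optimize import least_squares
def proj(f,X):
    A=R.from_rotvec(f["attitude"]).as_matrix();q=(np.atleast_2d(X)-f["eye"])@A;q=np.c_[q[:,0],-q[:,1],-q[:,2]]@np.array(f["intrinsics"]).T;return q[:,:2]/q[:,2:]
C=np.array([[-49,-70,17],[-49,70,17],[49,70,17],[49,-70,17],[0,0,0]])/1e3
def world(p): return p[:3]+C@R.from_euler("zyx",p[3:]).as_matrix().T
def tray(p0,n=6,m=3):
    D=[];kb=[]
    for i in range(n+m):
        f=r.grab_frame("side" if i<n else "top"); pr=proj(f,world(p0))
        for l in r.landmark_of(f,"corner_1"):
            d=np.linalg.norm(pr[:4]-l["point"],axis=1);k=d.argmin()
            if d[k]<9 and l["conf"]>.4:D.append((f,k,l["point"]))
        if i<n:
            for l in r.landmark_of(f,"top_tray_center")[:1]:
                if np.linalg.norm(pr[4]-l["point"])<9:D.append((f,4,l["point"]))
    res=lambda p:np.concatenate([proj(f,world(p)[k])[0]-q for f,k,q in D])
    # weak priors on the angles
    q=least_squares(lambda p:np.r_[res(p),(p[3:]-p0[3:])/.1],p0,loss="soft_l1");return q.x,np.abs(res(q.x)).mean(),len(D),np.sqrt(np.diag(np.linalg.inv(q.jac.T@q.jac)))
E
python3 - <<'E'
from fit import *
s=r.get_obs();y=.06
p0=np.array([.512,-.061,.1985,y,0,0])
x,e,n,sd=tray(p0);print("tray",np.round(x,4),e,n,np.round(sd,4))
# box silhouettes
B=np.array([[a*.06,b*.081,c] for a in(-1,1) for b in(-1,1) for c in(0,.048)])
f=r.grab_frame("side");t=r.grab_frame("top")
o=r.outline_of(f,"kit_box")[0];print(o["conf"],o["rect"])
ms=cv2.findNonZero(o["pixels"].astype(np.uint8));Hs=cv2.convexHull(ms)
im=cv2.imread("pics/top0.png");h=cv2.cvtColor(im,cv2.COLOR_BGR2HSV)
roi=np.zeros(im.shape[:2],np.uint8);roi[188:246,280:354]=1
m=((im.max(2)<85)&(roi>0)).astype(np.uint8);n_,lab,st,_=cv2.connectedComponentsWithStats(m);m=(lab==1+st[1:,4].argmax()).astype(np.uint8);print(st)
Ht=cv2.convexHull(cv2.findNonZero(m))
def fill(H,k=8):
    a=np.zeros((420*4,560*4),np.uint8);cv2.fillConvexPoly(a,np.round(((H.reshape(-1,2)+.5)*4)*16).astype(np.int32),1,shift=4);return a
def grown(H):
    a=np.zeros((420,560),np.uint8);cv2.fillConvexPoly(a,H,1);return cv2.resize(a,None,fx=4,fy=4,interpolation=cv2.INTER_NEAREST)
G=[(f,grown(Hs)),(t,grown(Ht))]
def cost(p,G=G):
    X=B@R.from_euler("z",p[2]).as_matrix().T+[p[0],p[1],0];c=0
    for fr,g in G:
        a=fill(cv2.convexHull(proj(fr,X).astype(np.float32)));c+=1-(a&g).sum()/(a|g).sum()
    return c
from scipy.optimize import minimize
for GG in(G,G[:1],G[1:]):
    b=minimize(cost,[.512,-.061,.06],args=(GG,),method="Nelder-Mead",options=dict(initial_simplex=[[.512,-.061,.06],[.52,-.061,.06],[.512,-.053,.06],[.512,-.061,.12]],xatol=1e-4,fatol=1e-5));print("box",np.round(b.x,4),b.fun)
print(r.get_obs()["clock"])
E
```

```text
tray [ 0.5164 -0.0637  0.1952  0.0264 -0.0266 -0.029 ] 1.0850147995457138 35 [0.001  0.0011 0.0009 0.0094 0.0184 0.0133]
0.64 [265.2, 226.1, 76.8, 47.8]
[[     0      0    560    420 235061]
 [   324    196     20      2     25]
 [   288    198     22     22     49]
 [   318    198      1      1      1]
 [   291    228      1      9      9]
 [   327    235     20      3     21]
 [   292    238     32      2     34]]
box [ 0.5152 -0.0604  0.0513] 0.932320167291821
box [ 0.5151 -0.0623  0.0526] 0.02826728900743003
box [ 0.5196 -0.0308 -0.1162] 0.8956035420226813
14.65
```

>>> apply_moves([
  [0.001,-0.003,0.06,0,0.003,-0.003],
  [0.002,-0.006,0.15,0,0.006,-0.006],
  [0.003,-0.009,0.25,0,0.009,-0.009],
  [0.003,-0.012,0.33,0,0.012,-0.012],
  [0.003,-0.012,0.38,0,0.013,-0.013],
])

```text
clock: 15.28
tcp_pos: [0.4567, -0.0181, 0.1026]
orientation: [-2.117, -2.296, -0.024]
contact_force: [0.5, 0.8, -0.3]
grip_width: 0.0088
gripper_force: 61.7
```

>>> apply_moves([
  [0,0,0,0,0,0],
  [0,0,0,0,0,0],
  [0,0,0,0,0,0],
])

```text
clock: 15.65
tcp_pos: [0.4583, -0.018, 0.105]
orientation: [-2.119, -2.298, -0.027]
contact_force: [0.2, 0.1, -0.4]
grip_width: 0.0087
gripper_force: 61.7
```

Run:
```python
from fit import *
s=r.get_obs();print(s["clock"],s["tcp_pos"],s["orientation"],s["contact_force"],s["joints"])
M=R.from_rotvec(s["orientation"]).as_matrix();print(M[2])
x,e,n,sd=tray(np.array([.5145,-.062,.10,.05,0,0]));print("tray",np.round(x,4),e,n,np.round(sd,4))
S=r.grab_frame("side")
a=cv2.resize(S["pixels"][150:290,210:370],(800,600)if 0 else (686,600),interpolation=cv2.INTER_CUBIC)
cv2.imwrite("pics/z8.png",a[:,:,::-1])
```

```text
15.65 [ 0.45825771 -0.01800621  0.10496902] [-2.11944819 -2.29839307 -0.02665732] [ 0.24935131  0.07408362 -0.41889824] [ 0.51822229  0.38964151 -0.70619815  2.1332396   0.34321933  0.73129608
 -0.32784183]
[ 0.02260859  0.00234513 -0.99974164]
tray [ 0.5117 -0.0639  0.1022  0.0681 -0.0098 -0.0026] 1.2687405951174264 36 [0.0011 0.0014 0.0011 0.0093 0.0188 0.0133]
```

View pics/z8.png

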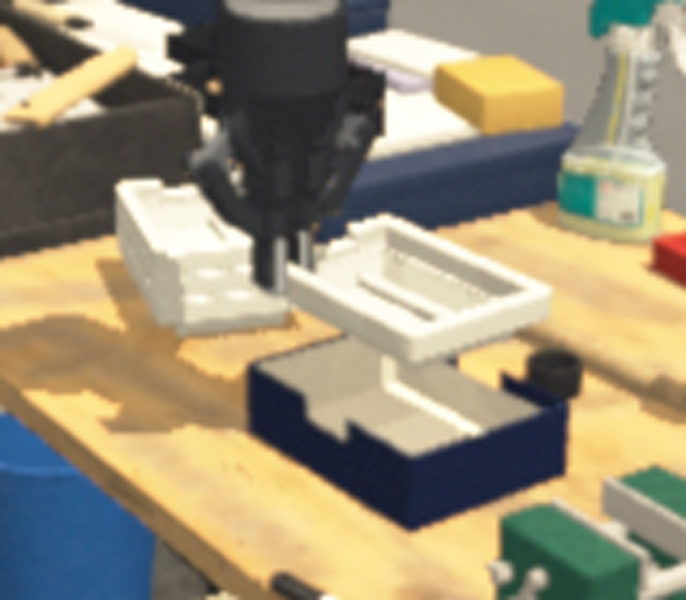

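The tray is level over the box, with its near corner at (410,350) directly above the box corner at (405,460), and the other three trays are still stacked at (195,255). I'll make one small nudge, let it settle, and hand in.

>>> apply_moves([
  [0.003,0.006,0,0,0,0],
  [0.003,0.006,0,0,0,0],
  [0.003,0.006,0,0,0,0],
  [0.003,0.006,0,0,0,0],
])

```text
clock: 17.4
tcp_pos: [0.4591, -0.0172, 0.1043]
orientation: [-2.119, -2.297, -0.025]
contact_force: [0.7, -0.5, -1.4]
grip_width: 0.0083
gripper_force: 61.7
```

```bash
python3 -c "
from h import *
s=r.get_obs();print(s['clock'],s['tcp_pos'],s['grip_width'],s['gripper_force']);print(r.hand_in())"
```

```text
17.4 [ 0.45907153 -0.01718613  0.10429486] 0.008258187875584147 61.683897972106934
the job is handed in; nothing more can be done
None
```

The job is handed in: the top tray was swung up at a notched-end corner and peeled off, and it is now held level and right way up, centred within a couple of millimetres about 35 mm above the navy box; the other three stayed nested and nothing else looked disturbed.

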